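# Invert the drained beaker onto the free drying peg

### The job

The small glass beaker lying in the sloping wire rest has drained. Turn it upside down, lower it mouth-down over the free drying peg before you let go, and leave it standing inverted on that peg's blue collar; leave the beaker that is already drying on the other peg alone.

Things in the scene. Friction and masses are not known exactly. Their poses are not given: they have to be found in the camera images.
- beaker_center (a point): Centre (half-way up, on the axis) of the clear glass beaker to be moved: 60 mm high, outside diameter 41 mm at the foot, 42 mm half-way up, 46 mm at the lipped rim; hollow, inside 57 mm deep and at least 34 mm wide. Its z axis runs from foot to mouth: mouth 30 mm along +z, closed foot 30 mm along -z. It starts lying in the wire rest, mouth towards the robot and about 30 degrees below level.
- rest (a point): Middle of the underside of the wire rest in which the beaker lies (fixed): a white plate 100 x 64 x 10 mm with two parallel sloping steel wires, 6 mm thick and 26 mm apart, low end at its -x. They carry the beaker from below only (centre about 85 mm above the bench), so its sides are free for fingers; a low cross wire stops the lower edge of its mouth, so lift it straight up.
- peg_tip (a point): Top of the free peg, on its axis. The peg is upright, white, 14 mm in diameter, round-tipped, and rises 45 mm above a blue collar 72 mm wide, on which an inverted beaker stands on its rim (beaker centre then 15 mm below this point). The collar's top is 70 mm above the bench, on a steel stem with a dark round foot 90 mm wide. Fixed. An identical stand, to its left or right, carries the other beaker.
- dry_center (a point): Centre of an identical beaker that already dries upside down on the other peg stand; it stands there loose and is to be left alone. Its z axis points from its foot to its mouth, so down.
Not all that is in view belongs to the job. What is shaped like the part that bears dry_center but yellow is not meant.

How it is judged:
By the outcome, as a careful person would: the job done as asked, in the order asked, and still so for the second after the job is handed in, with the robot touching nothing.
It also fails if it takes over 38 s, if anything falls off the work surface, if the arm or the gripper's body presses on something with over 40 N, if the wrist force passes 120 N, or if a joint passes its speed limit or range.

### The arm

A 6-joint arm with a two-finger parallel gripper is mounted at the origin on a cart in front of the work surface, level with it; the furniture and walls round the work are solid. World frame = base frame: x ahead of the robot, y to its left, z up, the work surface at z = 0. Lengths are in m, angles in rad, forces in N, time in s.
With the tool pointing down it reaches from about 0.35 to 0.775 m from the base axis. Payload 7.3 kg.
Tool frame: the origin (TCP) lies on the centre line of the jaws, within the pads' length; the fingertips stand 17 mm ahead of it and the grasp point (between the pads) lies 2 mm behind it (robot.tip_extent is the distance from the TCP to the fingertips, in m); z points along the fingers, y is the line along which they close (so a half turn about z gives the same grasp; the last joint's range is limited). The gripper opens to 92 mm and grips with 3 to 60 N. Pads are 19 mm wide; open, the fingers measure 130 mm over their backs; the gripper's body (75 mm by 190 mm) begins 47 mm behind the grasp point.
Start: joints at [-1.396, 0.342, 1.524, -0, 1.275, -0.146], TCP at [0.166, -0.498, 0.244] pointing down, gripper open.
Joint ranges: [-2.53, 2.53], [-0.77, 2.02], [0.04, 2.7], [-1, 4.14], [0.28, 2.66], [-3.11, 3.11]. Speed limits (rad/s): [2.57, 2.57, 3.14, 3.14, 3.14, 3.14].

### API

Orientations are given as [roll, pitch, yaw] about the fixed x, y, z axes, in that order (R = Rz(yaw) Ry(pitch) Rx(roll)).
In Python, from cell import robot gives the robot as it stands.
- The arm moves only by the tool step_arm, never from a script. Its argument "motion" is a list of rows, each a list of 2 entries, a list of its own where there are three numbers: the shift along the tool's x, y, z in units of 60 mm (1.0 is 60 mm), then the turn about the tool's z in rad. In form: [[[x, y, z], spin], ...]. A call has 1 to 10 rows; each row is the pose to reach, as a shift and turn from the pose commanded when the call began, along the tool's axes at that moment; what a row does not reach only later rows make up. A row lasts 1/8 s, in which the tool goes at most 62.5 mm and 10.7 degrees, less where a joint would pass 70% of its speed; a pose out of reach is approached as far as the arm can. A call with a gripper value outside its range is refused whole. "hand" is the closure in counts, from 0 (fully open) to 255 (shut), set as the call begins (left out, the last holds). The fingers move at their own pace and stop on an object; "squeeze" is the grip in N (left out, the last holds). Time passes only in rows, so rows that repeat a pose let the fingers close. It gives the time, the measured TCP pose, the force, the opening and the grip force at its end, in the units of the state.
- robot.observe(): the state, without advancing time (a new reading comes with each control period).
- robot.read_camera(name): name is "side" or "top"; returns a dict with "pixels" (480x640x3 uint8, red, green, blue), "intrinsics" (3x3 intrinsics, pixels), "k1" (the pictures are not rectified: a ray, as slopes to the right and down, at radius r is drawn at 1 + k1 r^2 times it, then the intrinsics apply), "xyz" and "rotation" of the camera in the world. Camera axes: x right, y up, looking along -z (the intrinsics and any distortion apply to the point x, -y, -z); pixel columns grow to the right and rows downward; lengths in m; the calibration is good to about 2 mm. A picture is of the moment at which its call begins. There is no depth.
- robot.hand_in(): hands the job in; it is judged then, once.
The state is a dict: "time": time; "qpos": joint angles; "qvel": joint speeds; "joint_efforts": joint torques, N m; "tool_pos": TCP position; "tool_rot": TCP orientation; "contact_force": force on the tool from outside, world axes, zero at the start; "torque": the same for the moment, N m; "opening": finger opening in m; "grip_force": force on a finger pad.
Only numpy, scipy, OpenCV 4.12 (cv2) and the standard library are available. Lean on these libraries where they do the work, as an engineer would, in place of code of your own. Each camera call takes 0.05 s, during which the arm holds its last target. There are 200 camera calls.

## Working session

There is one attempt and no reset: what is moved stays moved. The work goes in short steps, Python scripts to look and compute and a tool call to move; the robot and the scene stay as the last step left them, time stands still between calls to the robot, and variables do not carry over. Pictures are saved under pics/ and viewed, at most 10 in all, crops included, and the job is handed in when it is done.

Besides the shell and the picture viewer there is one more tool, called after "Call:" in YAML: its name, and indented under it one key for each argument. step_arm: Moves the arm, as the interface text tells. Its arguments: {"type":"object","properties":{"motion":{"type":"array"},"hand":{"type":"number"},"squeeze":{"type":"number"}},"required":["motion"]}

```bash
mkdir -p pics; cat > h.py <<'E'
import numpy as np,cv2
from cell import robot
from scipy.spatial.transform import Rotation as R
def cam(n,save=None):
    c=robot.read_camera(n)
    if save: cv2.imwrite('pics/'+save,c['pixels'][:,:,::-1])
    return c
def ray(c,u,v):
    K=np.array(c['intrinsics']);d=np.array([(u-K[0,2])/K[0,0],(v-K[1,2])/K[1,1]])
    s=d.copy()
    for _ in range(20): s=d/(1+c['k1']*(s@s))
    return np.array(c['xyz']),np.array(c['rotation']).reshape(3,3)@np.array([s[0],-s[1],-1])
def atz(c,u,v,z):
    o,d=ray(c,u,v); return o+d*(z-o[2])/d[2]
def tri(a,ua,b,ub):
    o1,d1=ray(a,*ua);o2,d2=ray(b,*ub)
    t=np.linalg.lstsq(np.c_[d1,-d2],o2-o1,rcond=None)[0]
    p,q=o1+d1*t[0],o2+d2*t[1]; return (p+q)/2,np.linalg.norm(p-q)
def proj(c,p):
    x=np.array(c['rotation']).reshape(3,3).T@(np.array(p)-np.array(c['xyz']));s=np.array([x[0],-x[1]])/-x[2]
    s=s*(1+c['k1']*(s@s));K=np.array(c['intrinsics']);return [K[0,0]*s[0]+K[0,2],K[1,1]*s[1]+K[1,2]]
E
python3 - <<'E'
from h import *
for n in('side','top'):
    c=cam(n,n+'1.png');print(c['xyz'],c['rotation'],c['intrinsics'],c['k1'])
print(robot.observe())
E
```

```text
[0.22775503 0.57420016 0.58145381] [ 0.97987483 -0.02080517 -2.6191893 ] [[460.57983465   0.         317.47648963]
 [  0.         460.57983465 236.84067326]
 [  0.           0.           1.        ]] -0.07344214899132756
[ 0.48918614 -0.02606566  0.95682307] [ 0.05704848 -0.00294517 -1.58885456] [[562.23191317   0.         314.85311519]
 [  0.         562.23191317 236.81313566]
 [  0.           0.           1.        ]] -0.06217977507259488
{'time': 0.1, 'qpos': array([-1.39598782e+00,  3.42655729e-01,  1.52490510e+00,  2.95234891e-06,
        1.27540109e+00, -1.46010180e-01]), 'qvel': array([ 0.00063977, -0.0031726 , -0.00154616, -0.00011229,  0.00241021,
       -0.00130599]), 'joint_efforts': array([ 1.13395516e-03, -4.32004166e+01, -2.44694191e+01,  7.18227332e-02,
        5.26391761e-02, -4.82158441e-05]), 'tool_pos': array([ 0.16551372, -0.49787621,  0.24311877]), 'tool_rot': array([-3.14023837e+00, -2.02009553e-04,  3.20817693e-01]), 'contact_force': array([0.10580736, 0.40793952, 0.1521433 ]), 'torque': array([-0.01524384,  0.02484296,  0.04330134]), 'grip_force': 0.0, 'opening': 0.09167587609020995}
```

View pics/side1.png

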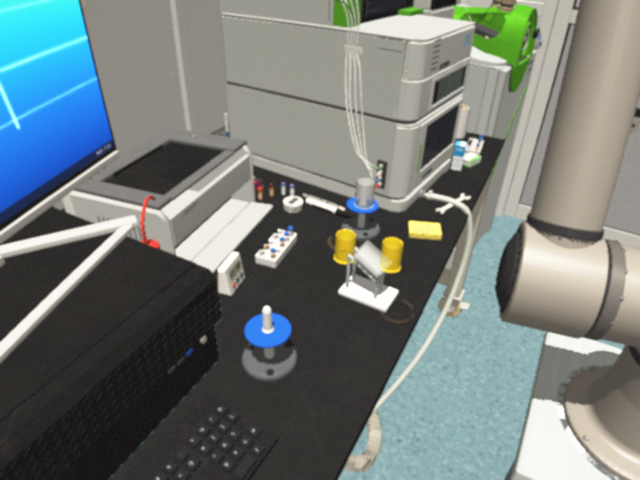

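View pics/top1.png

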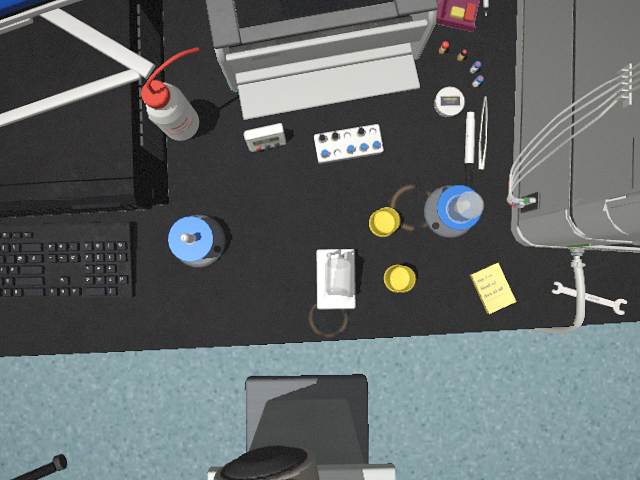

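The free collar and peg are at top (189,238). The collar with the drying beaker is at (460,205), and the target beaker on the white rest is at (338,275). The yellow cups at (384,222) and (400,278) are decoys. I'll take a close crop of each to check this.

```bash
sed -i "s/np.array(c\['rotation'\]).reshape(3,3)/R.from_euler('xyz',c['rotation']).as_matrix()/" h.py
python3 - <<'E'
import cv2,numpy as np
t=cv2.imread('pics/top1.png');s=cv2.imread('pics/side1.png')
f=lambda i,x,y,w,h,k:cv2.resize(i[y:y+h,x:x+w],(w*k,h*k),interpolation=cv2.INTER_CUBIC)
A=np.hstack([f(t,300,235,80,80,5),f(s,330,235,80,80,5)])
cv2.imwrite('pics/crop1.png',A)
A=np.hstack([f(t,150,200,80,80,5),f(s,230,300,80,80,5)])
cv2.imwrite('pics/crop2.png',A)
E
```

```text
(no output)
```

View pics/crop1.png

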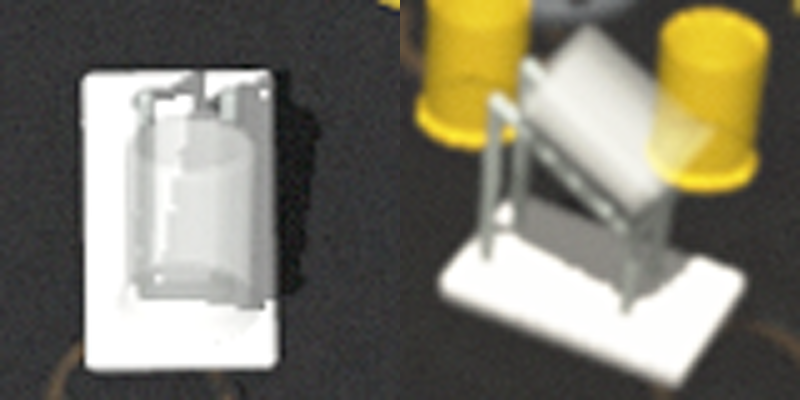

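View pics/crop2.png

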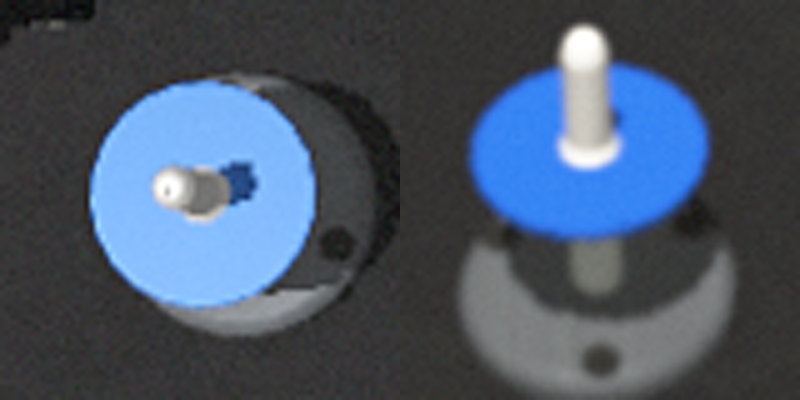

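Top crop: clear beaker on the rest, with foot up at about (339,263) and mouth down at about (339,291). The plate corners are (316,249), (355,249), (356,309) and (317,309). The peg tip is at top (183.7,237.6) and side (267,306), on a clear white peg over the blue collar. The yellow cups stand clear of both.

```bash
python3 - <<'E'
from h import *
np.set_printoptions(precision=4,suppress=True)
T=robot.read_camera('top');S=robot.read_camera('side')
P=[atz(T,300+a/5,235+b/5,.01) for a,b in((82,72),(273,72),(278,368),(87,370))]
P=np.array(P);print(P);m=P.mean(0);d=(P[0]+P[1]-P[2]-P[3]);print('rest',m,'yaw',np.arctan2(d[1],d[0]))
print('side plate corners',[atz(S,330+a/5,235+b/5,.01) for a,b in((45,285),(280,385),(345,278))])
print('foot L,R', atz(T,300+133/5,235+145/5,.1),atz(T,300+253/5,235+145/5,.1))
print('mouth L,R', atz(T,300+132/5,235+280/5,.07),atz(T,300+250/5,235+280/5,.07))
print('tip',tri(T,(183.7,237.6),S,(267,306.5)),'collar',atz(T,190.6,238.6,.07),atz(S,268,330,.07))
print('foot',atz(T,150+258/5,200+205/5,.0))
print('box corner', atz(T,168,207,.15),atz(T,168,207,.0), 'cups',atz(T,384,222,.05),atz(T,400,278,.05))
yaw=np.arctan2(d[1],d[0])
for L in (-30,0,30):
  p=np.array([m[0],m[1],.085])+L/1e3*np.array([-.866*np.cos(yaw),-.866*np.sin(yaw),-.5]);print(L,p,np.subtract(proj(T,p),[300,235])*5,np.subtract(proj(S,p),[330,235])*5+[400,0])
E
```

```text
[[ 0.5219 -0.0321  0.01  ]
 [ 0.5208 -0.0964  0.01  ]
 [ 0.4214 -0.096   0.01  ]
 [ 0.4219 -0.0319  0.01  ]]
rest [ 0.4715 -0.0641  0.01  ] yaw -0.0029726641440861092
side plate corners [array([ 0.5142, -0.0289,  0.01  ]), array([ 0.4158, -0.0241,  0.01  ]), array([ 0.4176, -0.0921,  0.01  ])]
foot L,R [ 0.4963 -0.0466  0.1   ] [ 0.4956 -0.0832  0.1   ]
mouth L,R [ 0.4541 -0.0462  0.07  ] [ 0.4534 -0.0833  0.07  ]
tip (array([0.5385, 0.1672, 0.1152]), np.float64(0.00228678691852072)) collar [0.5405 0.1672 0.07  ] [0.5357 0.1699 0.07  ]
foot [0.5401 0.1636 0.    ]
box corner [0.5822 0.1824 0.15  ] [0.5995 0.2212 0.    ] cups [ 0.5629 -0.1421  0.05  ] [ 0.472  -0.1657  0.05  ]
-30 [ 0.4975 -0.0642  0.1   ] [190.5719 140.0263] [542.069   58.4792]
0 [ 0.4715 -0.0641  0.085 ] [189.8641 224.5334] [603.3183 113.7525]
30 [ 0.4455 -0.064   0.07  ] [189.166  306.3884] [664.7639 169.2288]
```

```bash
python3 - <<'E'
from h import *
np.set_printoptions(precision=1,suppress=True)
T=robot.read_camera('top');S=robot.read_camera('side')
for dx in(0,.005):
  for nm,L,r,s in(('foot up',-30,20.5,1),('foot low',-30,20.5,-1),('mouth up',30,23,1),('mouth low',30,23,-1)):
    p=np.array([.4715+dx,-.064,.085])+L/1e3*np.array([-.866,0,-.5])+s*r/1e3*np.array([-.5,0,.866])
    print(dx,nm,p*1000,np.subtract(proj(T,p),[300,235])*5,np.subtract(proj(S,p),[330,235])*5+[400,0])
i=cv2.imread('pics/top1.png');j=cv2.imread('pics/side1.png')
f=lambda i,x,y,w,h,k:cv2.resize(i[y:y+h,x:x+w],(w*k,h*k),interpolation=cv2.INTER_CUBIC)
cv2.imwrite('pics/crop3.png',cv2.convertScaleAbs(np.hstack([f(i,320,250,40,50,10),f(j,350,235,40,50,10)]),alpha=1.6,beta=-120))
E
```

```text
0 foot up [487.2 -64.  117.8] [193.3 173.8] [571.1  26.9]
0 foot low [507.7 -64.   82.2] [186.8 107.7] [513.6  89.5]
0 mouth up [434.  -64.   89.9] [192.7 347.1] [700.1 135.4]
0 mouth low [457.  -64.   50.1] [185.7 267.5] [630.7 201.9]
0.005 foot up [492.2 -64.  117.8] [193. 157.] [558.5  22.7]
0.005 foot low [512.7 -64.   82.2] [186.5  91.6] [501.6  85.4]
0.005 mouth up [439.  -64.   89.9] [192.4 330.8] [687.1 131. ]
0.005 mouth low [462.  -64.   50.1] [185.4 252. ] [618.4 197.5]
```

View pics/crop3.png

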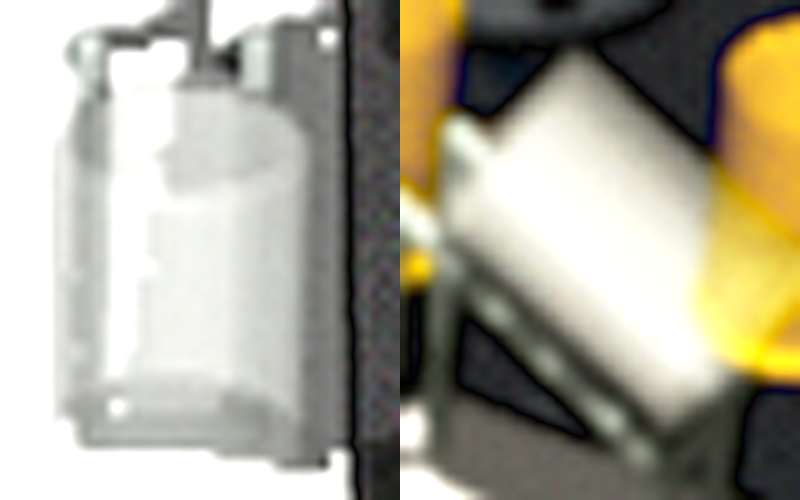

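Beaker centre is about (0.469,-0.063,0.085) and the peg tip about (0.538,0.168,0.115). I'll grip it near the foot so that it can hang mouth-down. First I move above it.

Call:
step_arm:
  motion:
    - [[7.32, -5.2, 1.0], 0.32]
    - [[7.32, -5.2, 1.0], 0.32]
    - [[7.32, -5.2, 1.0], 0.32]
    - [[7.32, -5.2, 1.0], 0.32]
    - [[7.32, -5.2, 1.0], 0.32]
    - [[7.32, -5.2, 1.0], 0.32]
    - [[7.32, -5.2, 1.0], 0.32]
    - [[7.32, -5.2, 1.0], 0.32]
    - [[7.32, -5.2, 1.0], 0.32]
    - [[7.32, -5.2, 1.0], 0.32]
  hand: 60

```text
time: 1.55
tool_pos: [0.4849, -0.0613, 0.1832]
tool_rot: [-3.141, 0.0, 0.005]
contact_force: [-0.3, 0.2, 0.3]
opening: 0.0704
grip_force: 0.0
```

Call:
step_arm:
  motion:
    - [[0, 0.03, 0.7], 0]
    - [[0, 0.03, 1.1], 0]
    - [[0, 0.03, 1.5], 0]
    - [[0, 0.03, 1.5], 0]
    - [[0, 0.03, 1.5], 0]

```text
time: 2.17
tool_pos: [0.4843, -0.0662, 0.0946]
tool_rot: [3.141, -0.001, 0.0]
contact_force: [0.8, 0.6, 0.4]
opening: 0.07
grip_force: 0.0
```

```bash
python3 - <<'E'
from h import *
c=cam('side')['pixels'][:,:,::-1]
cv2.imwrite('pics/s2.png',cv2.resize(c[170:320,290:450],None,fx=4.5,fy=4,interpolation=cv2.INTER_CUBIC)[:600])
E
```

```text
(no output)
```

View pics/s2.png

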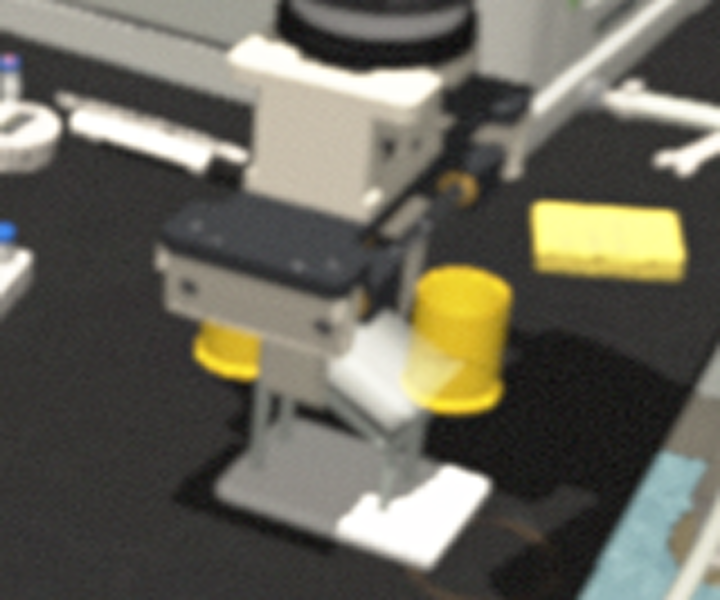

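The fingers straddle the foot half of the beaker at around (300,370) in the crop, with nothing else touched. Now I close the gripper.

Call:
step_arm:
  motion:
    - [[0, 0, 0.05], 0]
    - [[0, 0, 0.05], 0]
    - [[0, 0, 0.05], 0]
    - [[0, 0, 0.05], 0]
    - [[0, 0, 0.05], 0]
    - [[0, 0, 0.05], 0]
  hand: 255
  squeeze: 6

```text
time: 2.98
tool_pos: [0.4836, -0.0645, 0.0909]
tool_rot: [-3.14, 0.001, 0.001]
contact_force: [-1.5, 5.2, 5.2]
opening: 0.0429
grip_force: 6.0
```

Call:
step_arm:
  motion:
    - [[0, 0, -0.2], 0]
    - [[0, 0, -0.4], 0]
    - [[0, 0, -0.6], 0]
    - [[0, 0, -0.9], 0]
    - [[0, 0, -1.2], 0]
    - [[0, 0, -1.6], 0]
    - [[0, 0, -1.6], 0]

```text
time: 3.85
tool_pos: [0.4851, -0.0659, 0.1887]
tool_rot: [3.14, -0.004, 0.001]
contact_force: [0.2, -0.4, -0.1]
opening: 0.0431
grip_force: 6.0
```

```bash
python3 - <<'E'
from h import *
c=cam('side')['pixels'][:,:,::-1]
cv2.imwrite('pics/s3.png',cv2.resize(c[130:280,290:450],None,fx=4.5,fy=4,interpolation=cv2.INTER_CUBIC)[:600])
E
```

```text
(no output)
```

View pics/s3.png

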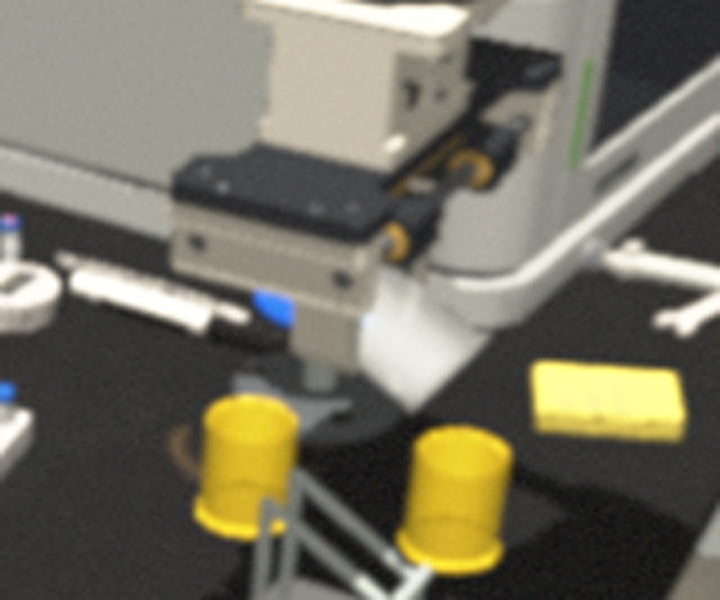

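The beaker is held at about (420,340) in the crop and still tilted. I'll relax the grip to 3 N to let it swing, and check by image difference.

Call:
step_arm:
  motion:
    - [[0, 0, 0], 0]
    - [[0, 0, 0], 0]
    - [[0, 0, 0], 0]
    - [[0, 0, 0], 0]
    - [[0, 0, 0], 0]
    - [[0, 0, 0], 0]
  squeeze: 3

```text
time: 4.65
tool_pos: [0.484, -0.0655, 0.1867]
tool_rot: [3.141, 0.0, 0.001]
contact_force: [0.5, 0.7, -0.6]
opening: 0.0427
grip_force: 3.0
```

```bash
cat >> h.py <<'E'
def sil(c,tcp,B0=None):
    "score of tilt hypotheses: print outline points"
    for a in (30,45,60,75,90):
        t=np.radians(a);ax=np.array([-np.cos(t),0,-np.sin(t)]);n=np.array([-np.sin(t),0,np.cos(t)])
        m=np.array(tcp)+[0,0,.002]+.047*ax
        print(a,[np.round(proj(c,m+s*.023*n)).astype(int).tolist() for s in(1,-1)])
E
python3 - <<'E'
from h import *
c=cam('side','s4.png');o=robot.observe();print(o['opening'],o['grip_force'],o['tool_pos'])
sil(c,o['tool_pos'])
a=c['pixels'][130:280,290:450].astype(int)
b=cv2.imread('pics/s3.png');b=cv2.resize(b,(160,150),interpolation=cv2.INTER_AREA)[:,:,::-1].astype(int)
d=np.abs(a-b).max(2);y,x=np.where(d>60);print(len(x),(x.min()+290,x.max()+290,y.min()+130,y.max()+130) if len(x) else '')
E
```

```text
0.042573833272377945 2.9968253466540773 [ 0.48398355 -0.06544267  0.18670727]
30 [[398, 216], [383, 232]]
45 [[395, 223], [376, 233]]
60 [[391, 228], [369, 232]]
75 [[386, 231], [362, 230]]
90 [[379, 233], [356, 226]]
149 (np.int64(345), np.int64(411), np.int64(130), np.int64(233))
```

```bash
python3 - <<'E'
import cv2,numpy as np
a=cv2.imread('pics/s4.png')[130:280,290:450].astype(int)
b=cv2.imread('pics/s3.png');b=cv2.resize(b,(160,150),interpolation=cv2.INTER_AREA).astype(int)
print(np.abs(a-b).max(2)[60:110:4,70:120:4])
E
```

```text
[[40 38 20 42 15  4 11  8  1  4  1  2  2]
 [31 19 14  5  8 36 18  1  1  0  2  1  2]
 [ 0 36 23 13 28 39  2  2  1  2  3  1  2]
 [ 4  9 28  4  9 12 12  4  1  2  1  1  2]
 [27 26 20 12  2 14  3  8  2  3  3  2  1]
 [ 3  3  3 21  2  2  4  5  1  1  4  1  4]
 [ 4  3  5  3  2  2  4 11  8 27  2  2  1]
 [ 7  1  5  6  4  1  0  3  1 58  1  2  1]
 [ 3 12 14 17  6  4  3 11 70  2  2  3  1]
 [ 3  1  5 20 18  6 13 70  3  2  1  2  2]
 [ 1  3  2  1 14 20 66  4  1  4  2  2  3]
 [ 1  4  4  2  3 28 11  3  3  1  3  4  1]
 [ 4  1  2  4  1  6  1  3  3  5  5  2  2]]
```

The beaker stays at 30° because pad friction holds it. I'll hook its lower lip on the free peg and drag it so it rotates over the peg. First I need the clearance to the black box.

```bash
python3 - <<'E'
from h import *
np.set_printoptions(precision=3,suppress=True)
T=cam('top');S=cam('side')
print(tri(T,(168,207),S,(217,285)),tri(T,(168,207),S,(217,275)))
print('base side',atz(S,219,345,0)); print('near-end', [atz(S,217,290,z) for z in(.1,.15,.2)])
print('top edge far',[atz(T,165,20,z) for z in (.1,.15,.2)])
print(robot.observe()['qpos'])
E
```

```text
(array([0.593, 0.191, 0.147]), np.float64(0.024513366902451202)) (array([0.592, 0.187, 0.163]), np.float64(0.02698308602382547))
base side [0.628 0.186 0.   ]
near-end [array([0.638, 0.164, 0.1  ]), array([0.595, 0.206, 0.15 ]), array([0.553, 0.249, 0.2  ])]
top edge far [array([0.886, 0.201, 0.1  ]), array([0.863, 0.188, 0.15 ]), array([0.84 , 0.175, 0.2  ])]
[-0.291  0.332  1.709 -0.     1.1    1.279]
```

The box top is at about 0.15 m, with a corner near (0.59,0.19). I'll spin so the mouth faces the box and the gripper stays on the robot's side, then approach the peg.

Call:
step_arm:
  motion:
    - [[0.3, -0.4, 0], -0.18]
    - [[0.3, -0.9, 0], -0.36]
    - [[0.3, -1.4, 0], -0.54]
    - [[0.3, -1.9, 0], -0.72]
    - [[0.3, -2.4, 0], -0.9]
    - [[0.3, -2.8, 0], -1.08]
    - [[0.3, -3.1, 0], -1.26]
    - [[0.3, -3.3, 0], -1.44]
    - [[0.3, -3.3, 0], -1.62]
    - [[0.3, -3.3, 0], -1.8]
  squeeze: 6

```text
time: 6.05
tool_pos: [0.5018, 0.1328, 0.1867]
tool_rot: [-3.142, 0.0, 1.807]
contact_force: [-0.5, 0.4, -0.9]
opening: 0.043
grip_force: 6.0
```

Call:
step_arm:
  motion:
    - [[0, 0, 0], -0.18]
    - [[0, 0, 0], -0.36]
    - [[0, 0, 0], -0.54]
    - [[0, 0, 0], -0.72]
    - [[0, 0, 0], -0.9]
    - [[0, 0, 0], -1.08]
    - [[0, 0, 0], -1.26]
    - [[0, 0, 0], -1.44]
    - [[0, 0, 0], -1.62]
    - [[0, 0, 0], -1.8]

```text
time: 7.3
tool_pos: [0.5018, 0.1325, 0.1867]
tool_rot: [-3.142, -0.0, -2.676]
contact_force: [0.0, -0.1, 0.4]
opening: 0.0431
grip_force: 6.0
```

Call:
step_arm:
  motion:
    - [[0, 0, 0], -0.17]
    - [[0, 0, 0], -0.33]
    - [[0, 0, 0], -0.33]
    - [[0, 0, 0], -0.33]

```text
time: 7.8
tool_pos: [0.5018, 0.1326, 0.1867]
tool_rot: [-3.142, -0.0, -2.355]
contact_force: [0.4, 0.1, -0.4]
opening: 0.0421
grip_force: 6.0
```

```bash
python3 - <<'E'
from h import *
o=robot.observe();print(o['qpos'],o['tool_pos'],o['tool_rot'])
S=cam('side');c=S['pixels'][:,:,::-1].copy()
cv2.imwrite('pics/s5.png',cv2.resize(c[220:400,190:390],None,fx=4,fy=3.33,interpolation=cv2.INTER_CUBIC)[:600])
E
```

```text
[ 1.10612193e-01  3.84954830e-01  1.62749774e+00 -8.62146199e-05
  1.12912946e+00 -2.24631352e+00] [0.50182124 0.1325812  0.18667964] [-3.14152518e+00 -4.04421595e-05 -2.35542642e+00]
```

View pics/s5.png

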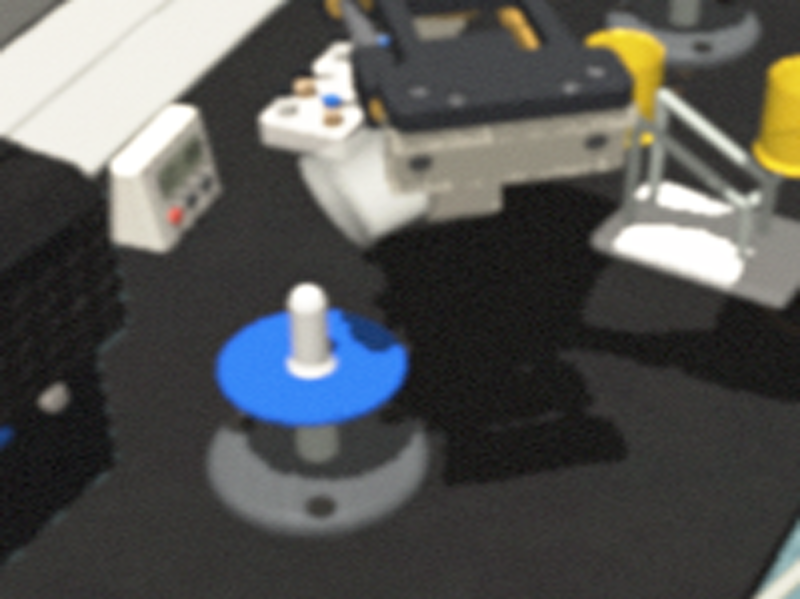

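The beaker is still tilted 30°, with its mouth rim at (305,165)–(365,245) in the crop. It faces the peg at (308,290), aligned in plan. Now I descend and drag it over the peg.

Call:
step_arm:
  motion:
    - [[0, 0, 0.4], 0]
    - [[0, 0, 0.84], 0]
    - [[0, 0, 0.84], 0]
    - [[-0.2, 0, 0.84], 0]
    - [[-0.28, 0, 0.8], 0]
    - [[-0.36, 0, 0.75], 0]
    - [[-0.44, 0, 0.72], 0]
    - [[-0.52, 0, 0.69], 0]
    - [[-0.52, 0, 0.69], 0]
  squeeze: 4

```text
time: 8.98
tool_pos: [0.5241, 0.1549, 0.1454]
tool_rot: [-3.141, 0.0, -2.352]
contact_force: [0.6, -0.2, -0.2]
opening: 0.0429
grip_force: 4.0
```

```bash
python3 - <<'E'
from h import *
o=robot.observe();print(o['tool_pos'],o['contact_force'],o['torque'],o['opening'])
S=cam('side');c=S['pixels'][:,:,::-1].copy()
cv2.imwrite('pics/s6.png',cv2.resize(c[220:400,190:390],None,fx=4,fy=3.33,interpolation=cv2.INTER_CUBIC)[:600])
E
```

```text
[0.5240697  0.15494097 0.1454377 ] [ 0.64769258 -0.16310028 -0.21604814] [ 0.13195159 -0.06749629  0.03121813] 0.04287391233590346
```

View pics/s6.png

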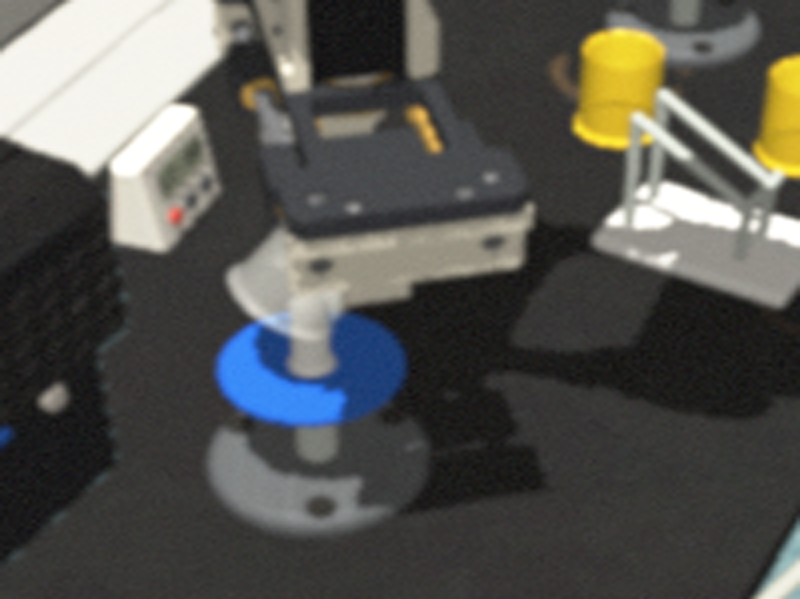

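The peg top is inside the mouth, with the rim at (230,275)–(330,335) in the crop, and the beaker has turned to about 60°. I'll finish the drag and then recentre over the peg.

Call:
step_arm:
  motion:
    - [[-0.1, 0, -0.01], 0]
    - [[-0.2, 0, -0.02], 0]
    - [[-0.3, 0, -0.01], 0]
    - [[-0.4, 0, 0.0], 0]
    - [[-0.48, 0, 0.03], 0]
    - [[-0.56, 0, 0.05], 0]
    - [[-0.56, 0, 0.05], 0]
    - [[-0.45, 0, 0.05], 0]
    - [[-0.32, 0, 0.05], 0]
    - [[-0.32, 0, 0.05], 0]

```text
time: 10.28
tool_pos: [0.5368, 0.1677, 0.1425]
tool_rot: [3.142, -0.0, -2.353]
contact_force: [-0.7, 0.3, 0.2]
opening: 0.0431
grip_force: 4.0
```

```bash
python3 - <<'E'
from h import *
o=robot.observe();print(o['tool_pos'],o['contact_force'],o['torque'],o['opening'])
S=cam('side','s7full.png');c=S['pixels'][:,:,::-1].copy()
cv2.imwrite('pics/s7.png',cv2.resize(c[250:370,210:330],None,fx=5,fy=5,interpolation=cv2.INTER_CUBIC)[:600])
p=o['tool_pos']+[0,0,.002]
for s in(1,-1):
  print((np.array(proj(S,p+[0.0163*s,-.0163*s,-.047]))-[210,250])*5, (np.array(proj(S,p+[0.0163*s,.0163*s,-.047]))-[210,250])*5)
E
```

```text
[0.53678415 0.16773292 0.14246758] [-0.74008373  0.30544377  0.21063457] [ 0.15973656 -0.09723414 -0.01596923] 0.04307252980177005
[274.38769163 278.3249645 ] [211.08921448 341.63208895]
[301.20146504 382.38905941] [362.76859644 316.49291438]
```

View pics/s7.png

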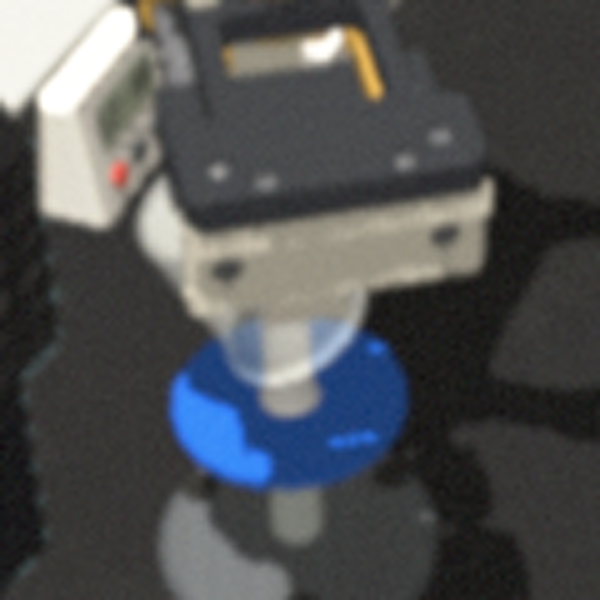

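The rim, at (220,320)–(285,390)–(365,290) in the crop, matches the prediction for upright mouth-down within a few pixels, and the peg is inside. Now I lower it.

Call:
step_arm:
  motion:
    - [[0, 0, 0.15], 0]
    - [[0, 0, 0.3], 0]
    - [[0, 0, 0.38], 0]
    - [[0, 0, 0.4], 0]
    - [[0, 0, 0.4], 0]

```text
time: 10.95
tool_pos: [0.5373, 0.1685, 0.1185]
tool_rot: [3.142, 0.0, -2.352]
contact_force: [-1.9, 0.9, 2.5]
opening: 0.0434
grip_force: 4.1
```

Call:
step_arm:
  motion:
    - [[0, 0, 0.02], 0]
    - [[0, 0, 0.04], 0]
    - [[0, 0, 0.06], 0]
    - [[0, 0, 0.06], 0]

```text
time: 11.45
tool_pos: [0.5375, 0.1683, 0.1152]
tool_rot: [-3.141, 0.0, -2.352]
contact_force: [-1.8, -1.3, 4.5]
opening: 0.0435
grip_force: 4.1
```

Call:
step_arm:
  motion:
    - [[0, 0, 0.03], 0]
    - [[0, 0, 0.05], 0]
    - [[0, 0, 0.05], 0]
  squeeze: 3

```text
time: 11.82
tool_pos: [0.5372, 0.1682, 0.1115]
tool_rot: [3.141, -0.001, -2.352]
contact_force: [-1.2, -0.3, 3.0]
opening: 0.0445
grip_force: 3.1
```

```bash
python3 - <<'E'
from h import *
np.set_printoptions(precision=3,suppress=True)
S=cam('side','s8full.png');o=robot.observe();print(o['tool_pos'],o['contact_force'],o['opening'])
g=cv2.cvtColor(S['pixels'],cv2.COLOR_RGB2HSV)
# rim ellipse expected on collar
for nm,z,r in(('rim',.07,.023),('collar',.07,.036)):
  P=[proj(S,[o['tool_pos'][0]+r*np.cos(t),o['tool_pos'][1]+r*np.sin(t),z]) for t in np.linspace(0,6.28,9)[:-1]];print(nm,np.round(P,0).astype(int).tolist())
E
```

```text
[0.537 0.168 0.112] [-1.735 -2.395  2.41 ] 0.04394369288011593
rim [[256, 323], [253, 332], [259, 338], [270, 340], [280, 335], [283, 326], [276, 320], [265, 319]]
collar [[249, 320], [244, 333], [254, 344], [272, 346], [287, 338], [291, 325], [281, 315], [264, 313]]
```

The force stays steady at about 3 N, so the rim is seated. I'll release a little, then retreat straight up.

Call:
step_arm:
  motion:
    - [[0, 0, 0], 0]
    - [[0, 0, 0], 0]
    - [[0, 0, 0], 0]
    - [[0, 0, 0], 0]
    - [[0, 0, 0], 0]
  hand: 80

```text
time: 12.5
tool_pos: [0.5374, 0.1683, 0.1117]
tool_rot: [-3.142, 0.0, -2.352]
contact_force: [-0.4, -0.0, -0.1]
opening: 0.0628
grip_force: 0.0
```

Call:
step_arm:
  motion:
    - [[0, 0, -0.3], 0]
    - [[0, 0, -0.7], 0]
    - [[0, 0, -1.2], 0]
    - [[0, 0, -1.7], 0]
    - [[0.8, 0, -1.7], 0]
    - [[1.6, 0, -1.7], 0]
    - [[2, 0, -1.7], 0]
    - [[2, 0, -1.7], 0]

```text
time: 13.5
tool_pos: [0.4521, 0.0824, 0.2141]
tool_rot: [-3.141, 0.0, -2.354]
contact_force: [0.0, 0.2, 0.4]
opening: 0.0633
grip_force: 0.0
```

```bash
python3 - <<'E'
from h import *
np.set_printoptions(precision=4,suppress=True)
S=cam('side','s9.png');T=cam('top','t9.png');o=robot.observe();print(o['tool_pos'],o['contact_force'],o['opening'])
s1=cv2.imread('pics/side1.png').astype(int);d=np.abs(S['pixels'][:,:,::-1]-s1).max(2)
m=d[265:350,235:300];print('\n'.join(''.join('#' if v>35 else '+' if v>15 else '.' for v in r[::1]) for r in m[::2]))
for nm,z,r in(('rim',.07,.023),('foot',.13,.0205)):
  P=np.array([proj(S,[.538+r*np.cos(t),.168+r*np.sin(t),z]) for t in np.linspace(0,6.28,40)]);print(nm,P.min(0)-[235,265],P.max(0)-[235,265])
t1=cv2.imread('pics/top1.png').astype(int);d=np.abs(T['pixels'][:,:,::-1]-t1).max(2);print('dry area top diff',d[180:235,430:490].max(),'cups',d[205:295,368:420].max())
E
```

```text
[0.4535 0.0834 0.214 ] [ 0.4731 -0.1159 -0.4013] 0.0631505076581798
.................................................................
.................................................................
.................................................................
.................................................................
.................................................................
.................................................................
.................................................................
.................................................................
.................................................................
.................................................................
.................................................................
.................................................................
.................................................................
...............................+++##+++..........................
..........................+################+.....................
.......................+##################
[... 1215 characters left out ...]
.................+##############################..............
.....................+###########################+...............
.......................########################+.................
.........................+##################+....................
..............................+########+.........................
.................................................................
.................................................................
.................................................................
.................................................................
rim [17.4371 53.212 ] [47.4747 74.7334]
foot [16.6668 25.1844] [44.8196 43.9269]
dry area top diff 19 cups 47
```

The silhouette is upright and symmetric. The foot and rim columns and rows match an inverted beaker standing on the collar, and the other beaker hasn't moved.

```bash
python3 -c "
from cell import robot
print(robot.hand_in())"
```

```text
the job is handed in; nothing more can be done
None
```

The beaker is upside down on the free peg's blue collar, the other drying beaker was left alone, and I handed the job in at about 13.6 s with the gripper clear; no verdict came back.

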